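# Clamp a coated test panel in the swing-bar jig

### The arm

A 6-joint arm with a two-finger parallel gripper is mounted at the origin on the work surface; the furniture and walls round the work are solid. World frame = base frame: x ahead of the robot, y to its left, z up, the work surface at z = 0. Lengths are in mm, angles in rad, forces in N, time in s.
With the tool pointing down it reaches from about 275 to 1000 mm from the base axis. Payload 8.4 kg.
Tool frame: the origin (TCP) lies at the very end of the fingers, on their centre line; the grasp point (between the pads) lies 19 mm behind it; z points along the fingers, y is the direction in which the jaws open and shut (so a half turn about z gives the same grasp; the last joint's range is limited). The gripper opens to 85 mm and grips with 20 to 120 N. Pads are 22 mm wide; open, the fingers measure 114 mm over their backs; the gripper's body (76 mm by 85 mm) begins 54 mm behind the grasp point. The pads swing forward as they close: fully open they stand 13 mm farther back than shut.
Start: joints at [-1.165, 0.353, 1.633, -0, 1.155, -0.002], TCP at [247.868, -573.75, 231.281] pointing down, gripper open.
Joint ranges: [-2.63, 2.63], [-0.92, 2.1], [0.06, 2.66], [-1.3, 4.44], [0, 2.69], [-3.02, 3.02]. Speed limits (rad/s): [2.22, 2.22, 2.79, 3.14, 3.14, 3.14].

### API

Orientations are given as [roll, pitch, yaw] about the fixed x, y, z axes, in that order (R = Rz(yaw) Ry(pitch) Rx(roll)).
In Python, from rig import sense, grab_frame, sign_off, masks_of gives the robot as it stands. The module is installed in compiled form; this text tells all that it offers.
- The arm moves only by the shell command python3 -m inch 'ROWS' [FORCE]. ROWS is JSON, a list of rows, each an object of numbers: "gripper": the finger opening in m, from 0 to 0.0854; "tx", "ty", "tz": the shift along the tool's x, y, z in m; "spin": the turn about the tool's z in degrees. In form: [{"gripper": .., "tx": .., "ty": .., "tz": .., "spin": ..}, ...]. A call has exactly 8 rows; each row shifts and turns the commanded pose from where the row before left it, along the tool's axes as they then stand; what a row does not reach is not made up. A row lasts 1/10 s, in which the tool goes at most 50 mm and 8.59 degrees, less where a joint would pass 70% of its speed; a pose out of reach is approached as far as the arm can. A call is refused whole if a number of a shift passes 0.05 or a number of a turn 8.59, either way. A call with a gripper value outside its range is refused whole. The fingers move at their own pace and stop on an object; FORCE is the grip in N (left out, the last holds). Time passes only in rows, so rows that do not move let the fingers close, or fill a call up. It gives the time, the measured TCP pose, the force and the opening at its end, in the units of the state.
- sense(): the state, without advancing time (a new reading comes with each control period).
- grab_frame(name): name is "scene" or "top"; returns a dict with "pixels" (420x560x3 uint8, red, green, blue), "K" (3x3 intrinsics, pixels), "extrinsics" (4x4, takes a point from camera to world coordinates). Camera axes: x right, y down, z forward; pixel columns grow to the right and rows downward; lengths in mm; the calibration is good to about 2 mm. A picture is of the moment at which its call begins. There is no depth.
- sign_off(): hands the job in, once; it reports no verdict.
Trained networks look in the newest picture that a camera, given by its name, has taken for a name from the list of things; names that differ only in an ending like _2 or _b are one class to them, and where a whole thing is asked for, a point or a joint stands for the part that bears it (a point fixed in the world has none). Each returns a list of dicts, best first, with "conf" (0 to 1); they miss things now and then, are a little off and sometimes report something else, mostly with a low value. They report only what shows in the picture. A call takes as long as a camera call. They do not tell look-alikes from the thing itself.
- masks_of(camera, target): "pixels" (420x560 bool, what is visible of it) and "centre" ([row, column] in pixels, amid what is visible of it).
The state is a dict: "clock": time; "qpos": joint angles; "qvel": joint speeds; "joint_efforts": joint torques, N m; "eef_pos": TCP position; "tcp_rot": TCP orientation; "contact_force": force on the tool from outside, world axes, zero at the start; "wrist_torque": the same for the moment, N m; "opening": opening from 0.0 (shut) to 1.0 (fully open).
Only numpy, scipy, OpenCV 4.12 (cv2) and the standard library are available. Lean on these libraries where they do the work, as an engineer would, in place of code of your own. Each camera call takes 0.05 s, during which the arm holds its last target.

### The job

Clamp the coated test panel in the jig: shut the gripper and, with the side of its fingers, push the clamping bar near its free end so that it pivots on its screw and shoves the panel flat against the fence, then keep pressing there with about 12 N (10 to 15 N) for a full second, never more than 18 N. Then stand the largest of the three brass weights upright in the circle on the bar's end pad so that the bar stays put, and let go. The coating is fresh: never touch the panel itself, and leave the other things where they are.

Things in the scene. Friction and masses are not known exactly. Their poses are not given: they have to be found in the camera images.
- jig: fixed grey jig board 310 x 180 x 8 mm lying on the bench. Origin: centre of its underside; x along its length, y across it towards the fence, z up. A low end stop (12 mm high) stands out from the fence at x = +107 to +121 mm, down to y = +32 mm
- fence_face (a point): middle of the face of the jig's steel fence, at x = +40, y = +80 mm in the jig's frame; the fence is a strip 12 mm high along the jig's x, reaching from x = -70 to +120 mm; its face looks to the jig's -y. Axes as the jig's
- pivot (a point): centre of the top of the fixed pivot screw's head (24 mm across, 33 mm above the bench), at x = -120, y = -5 mm in the jig's frame; the head keeps the bar captive. Axes as the jig's
- bar: loose aluminium clamping bar 30 mm wide, 16 mm thick, about 0.5 kg, lying on the jig board (underside 8 mm above the bench), its hole round the pivot screw with 1 mm play. Origin: centre of the hole at the underside; x along the bar to its free end, z up. It starts swung 0.28 to 0.42 rad clockwise (from above) off the jig's x axis; with the panel clamped the two x axes are parallel within the play
- push_face (a point): where to push: middle of the flat outer side (the bar's -y side) of the square pad that ends the bar; pad 48 mm along the bar, 45 mm wide, 16 mm thick, centred 260 mm from the bar's origin. Axes as the bar's; push along +y. Sliding takes 1 to 5 N here, more once the panel is shoved along; there is no spring, and it comes up hard once the panel meets the fence
- bar_pad (a point): centre of the top face of the bar's end pad (24 mm above the bench), marked with a thin circle 35 mm across; axes as the bar's
- panel: loose coated steel test panel 120 x 70 x 6 mm, white, lying flat on the jig board between bar and fence, at the start 6 to 12 mm off the fence and slightly skewed. Origin: centre of its underside; x along its 120 mm length, y across its 70 mm width, z up. Flush against the fence its centre is at y = +45 mm in the jig's frame and its x axis is parallel to the jig's
- weight_large_mid (a point): centre, half-way up (21 mm), of the largest brass weight: round body 33 mm across and 30 mm high, with a knob 20 mm across above it, 42 mm high in all, 0.2 kg, z up; stands on the bench
- weight_medium: middle brass weight, 26 mm across, 34 mm high; origin at the centre of its underside; not needed
- weight_small: smallest brass weight, 21 mm across, 27 mm high; origin at the centre of its underside; not needed
- beaker: whitish open beaker 59 mm across, 67 mm high; origin under its centre; leave alone
- jar: black screw-lid jar 48 mm across, 56 mm high; origin under its centre; leave alone
Mind the look-alikes: they are no part of the job. What is shaped like the panel but pink is not meant.

How it is judged (in metres and radians):
On the way:
1. with the panel flat against the fence, the fingers press the bar with at least 8 N for half a second (contact force between the fingers and bar above 8 N and y of panel in the frame of jig above 0.043 m and angle between the x axis of panel and the x axis of jig, either way round below 0.025 rad and angle between the x axis of bar and the x axis of jig, either way round below 0.03 rad), for 0.5 s.
At the end, for the whole second after the job is handed in: the panel lies against the fence (within 2 mm and 0.025 rad), the bar is still closed on it (parallel to the fence within 0.03 rad), the largest weight stands upright on the bar's end pad with its axis within 10 mm of the circle's centre, and all is released and at rest (y of panel in the frame of jig above 0.043 m and angle between the x axis of panel and the x axis of jig, either way round below 0.025 rad and angle between the x axis of bar and the x axis of jig, either way round below 0.03 rad and horizontal distance between weight_large_mid and bar_pad below 0.01 m and z of weight_large_mid in the frame of bar_pad between 0.018 and 0.024 m and angle between weight_large_mid's own z axis and vertical below 0.08 rad and linear speed of each of bar, panel below 0.01 m/s); the robot touches nothing.
It fails at once if the fingers press on the bar with more than 18 N (contact force between the fingers and bar above 18 N).
It fails at once if the robot touches the coated panel (contact force between the arm and panel above 0.5 N).
It fails at once if the fingers touch the coated panel (contact force between the fingers and panel above 0.5 N).
It fails at once if another weight, the beaker or the jar is displaced by over 20 mm (distance of any of weight_medium, weight_small, beaker, jar from where it was at the start of the episode above 0.02 m).
It also fails if it takes over 72 s, if anything falls off the work surface, if the arm or the gripper's body presses on something with over 40 N, if the wrist force passes 120 N, or if a joint passes its speed limit or range.

## Working session

There is one attempt and no reset: what is moved stays moved. The work goes in short steps, Python scripts to look and compute and a shell command to move; the robot and the scene stay as the last step left them, time stands still between calls to the robot, and variables do not carry over. Pictures are saved under pics/ and viewed, and the job is handed in when it is done.

```bash
mkdir -p pics; ls; python3 - <<'E'
from rig import sense, grab_frame
import cv2
print(sense())
for n in("scene","top"):
    f=grab_frame(n); cv2.imwrite(f"pics/{n}0.png",f["pixels"][:,:,::-1]); print(n,f["K"],f["extrinsics"])
E
```

```text
pics
{'clock': 0.0, 'qpos': array([-1.16539837e+00,  3.53656923e-01,  1.63417192e+00, -2.77367649e-06,
        1.15521794e+00, -2.38086842e-03]), 'qvel': array([-0.00126416, -0.00049057, -0.00114113,  0.00018715, -0.00125513,
        0.00028317]), 'joint_efforts': array([ 3.63979954e-03, -6.05250120e+01, -3.42062974e+01,  2.86829491e-04,
        9.28203663e-03, -3.58922534e-06]), 'eef_pos': array([ 247.66788138, -573.28360155,  230.54004743]), 'tcp_rot': array([-3.14013852e+00, -9.26133476e-07,  4.07779943e-01]), 'contact_force': array([-0.53443054,  0.23977553,  0.04132883]), 'wrist_torque': array([ 0.01920988,  0.03259635, -0.00679122]), 'opening': 0.9984247835004014}
scene [[537.70486011   0.         278.62972325]
 [  0.         537.70486011 203.88600439]
 [  0.           0.           1.        ]] [[-2.60370275e-01 -5.98634183e-01  7.57525204e-01 -8.55283287e+02]
 [-9.65449734e-01  1.52743379e-01 -2.11130934e-01  3.21516701e+02]
 [ 1.06832348e-02 -7.86324726e-01 -6.17721048e-01  1.08506084e+03]
 [ 0.00000000e+00  0.00000000e+00  0.00000000e+00  1.00000000e+00]]
top [[496.01970978   0.         279.38957321]
 [  0.         496.01970978 212.01385903]
 [  0.           0.           1.        ]] [[-2.02000992e-02 -9.86575679e-01  1.62050566e-01  1.72335973e+02]
 [-9.99754736e-01  2.14039989e-02  5.68661954e-03 -6.77450859e+01]
 [-9.07881067e-03 -1.61895950e-01 -9.86766070e-01  1.54497006e+03]
 [ 0.00000000e+00  0.00000000e+00  0.00000000e+00  1.00000000e+00]]
```

View pics/scene0.png

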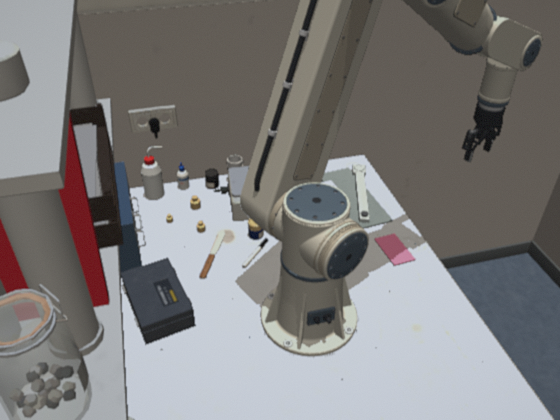

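View pics/top0.png

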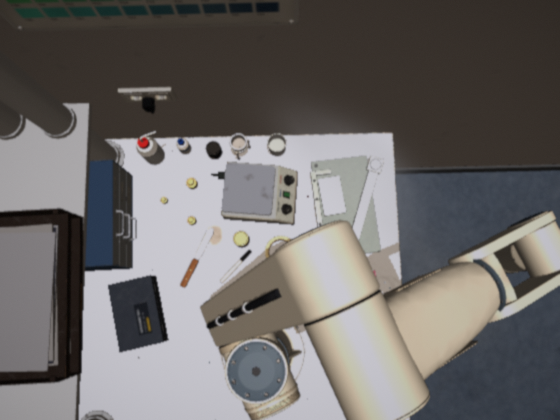

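```bash
cat > h.py <<'E'
import numpy as np, cv2
from rig import sense, grab_frame, masks_of, sign_off
def ray(f,u,v,z):
    K=f["K"];E=f["extrinsics"]
    d=E[:3,:3]@np.linalg.inv(K)@np.array([u,v,1.]);o=E[:3,3]
    return o+d*(z-o[2])/d[2]
def proj(f,P):
    E=f["extrinsics"]; p=(np.atleast_2d(P)-E[:3,3])@E[:3,:3]; q=p@f["K"].T
    return q[:,:2]/q[:,2:]
E
python3 - <<'E'
from h import *
Z=dict(jig=8,bar=24,panel=14,weight_large_mid=21,weight_medium=17,weight_small=13,beaker=33,jar=28,pivot=33,push_face=16,bar_pad=24,fence_face=14)
for c in("scene","top"):
    f=grab_frame(c)
    im=f["pixels"]
    cr=im[140:290,300:420] if c=="top" else im[140:270,150:420]
    cv2.imwrite(f"pics/{c}0z.png",cv2.resize(cr,None,fx=800/cr.shape[1] if c=="scene" else 4,fy=800/cr.shape[1] if c=="scene" else 4,interpolation=cv2.INTER_CUBIC)[:,:,::-1])
    for t in("jig","bar","panel","weight_large_mid","weight_medium","weight_small","beaker","jar"):
        for m in masks_of(c,t)[:4]:
            r,k=m["centre"]; print(c,t,round(m["conf"],2),m["pixels"].sum(),np.round([k,r]),ray(f,k,r,Z[t]).round(0)[:2])
E
```

```text
scene jig 0.66 1333 [354. 204.] [ 405. -282.]
scene panel 0.58 692 [394. 248.] [ 171. -317.]
scene panel 0.45 20 [331. 183.] [ 523. -247.]
scene weight_large_mid 0.59 119 [197. 202.] [526. 208.]
scene weight_medium 0.65 87 [204. 219.] [437. 200.]
scene jar 0.64 263 [211. 178.] [635. 146.]
top jig 0.95 3008 [350. 193.] [ 481. -282.]
top bar 0.94 922 [364. 194.] [ 474. -326.]
top panel 0.78 902 [332. 194.] [ 479. -225.]
top weight_large_mid 0.45 110 [193. 182.] [524. 212.]
top weight_medium 0.64 63 [192. 222.] [399. 214.]
top weight_small 0.38 30 [168. 197.] [479. 292.]
top beaker 0.87 363 [278. 146.] [632. -59.]
top beaker 0.15 2983 [349. 193.] [ 477. -276.]
top jar 0.7 211 [213. 154.] [611. 148.]
top jar 0.63 355 [279. 146.] [632. -63.]
```

View pics/top0z.png

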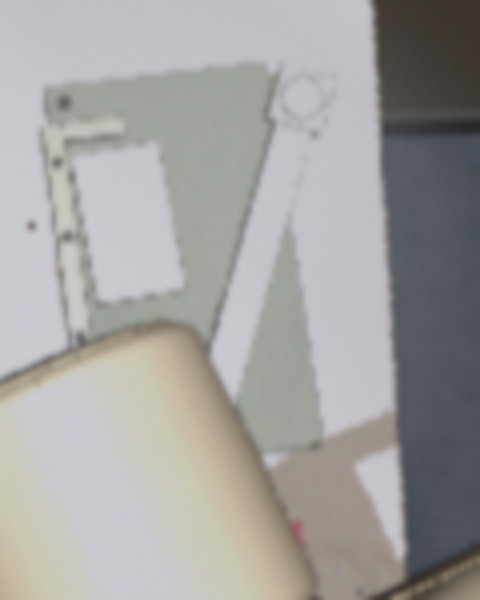

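View pics/scene0z.png

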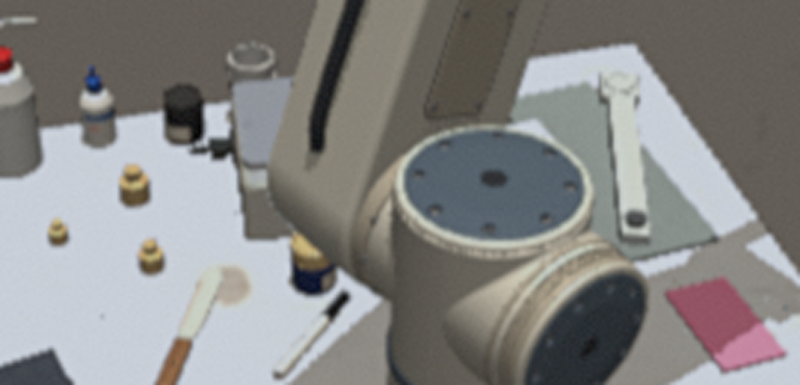

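```bash
cat > fit.py <<'E'
from h import *
from scipy.optimize import least_squares
ft=grab_frame("top"); fs=grab_frame("scene")
T=lambda a,b:(300+(a+.5)/4-.5,140+(b+.5)/4-.5); s=270/800
S=lambda a,b:(150+(a+.5)*s-.5,140+(b+.5)*s-.5)
obs=[(ft,(155,90,8),T(45,88),1),(ft,(155,-90,8),T(268,63),.5),(ft,(-155,-90,8),T(323,447),1),(fs,(-155,-90,8),S(717,240),1),(fs,(-120,-5,33),S(635,217),1),(ft,(121,32,20),T(123,119),1),(ft,(107,32,20),T(123,135),1)]
def W(p,q): c,s=np.cos(p[2]),np.sin(p[2]); return np.array([p[0]+c*q[0]-s*q[1],p[1]+s*q[0]+c*q[1],q[2]])
def res(p): return np.concatenate([(proj(f,W(p,q))[0]-o)*w for f,q,o,w in obs])
r=least_squares(res,[480,-280,0.1],x_scale=[100,100,1]); p=r.x; print(p.round(3)); print(res(p).round(1))
for n,o in (("pivot",(-120,-5,33)),("fence",(40,80,14))): print(n,W(p,o).round(1))
pad=ray(ft,*T(303,95),24); print("pad top",pad)
# scene pad centre
print("pad scene",ray(fs,*S(618,80),24)); pv=W(p,(-120,-5,24)); print("bar ang",np.arctan2(*(pad-pv)[[1,0]]),np.linalg.norm(pad-pv),"rel",np.arctan2(*(pad-pv)[[1,0]])-p[2])
print("closed pad",W(p,(140,-5,24)),"push face closed",W(p,(140,-27.5,16)))
print("panel corners",[ray(ft,*T(*c),14).round(1)[:2] for c in((72,153),(157,140),(184,290),(105,304))])
E
python3 fit.py
```

```text
[ 4.40157e+02 -2.65053e+02  9.20000e-02]
[-0.5 -0.2 -0.1 -0.1  0.1  0.1  0.7  0.3 -0.2  1.  -0.2 -0.6  0.4 -0.3]
pivot [ 321.1 -281.1   33. ]
fence [ 472.6 -181.7   14. ]
pad top [ 570.90812736 -364.6622867    24.        ]
pad scene [ 581.10616813 -367.29673735   24.        ]
bar ang -0.3228379221050349 263.3855126875144 rel -0.41520852313134937
closed pad [ 580.02099069 -257.1186055    24.        ] push face closed [ 582.09637496 -279.52268504   16.        ]
panel corners [array([ 530.5, -182. ]), array([ 539.5, -249.5]), array([ 418.9, -265.8]), array([ 409.2, -203.8])]
```

```bash
python3 -m inch '[{"gripper":0,"tx":0.042,"ty":-0.0023,"tz":0.008,"spin":0},{"gripper":0,"tx":0.042,"ty":-0.0023,"tz":0.008,"spin":0},{"gripper":0,"tx":0.042,"ty":-0.0023,"tz":0.008,"spin":0},{"gripper":0,"tx":0.042,"ty":-0.0023,"tz":0.008,"spin":0},{"gripper":0,"tx":0.042,"ty":-0.0023,"tz":0.008,"spin":0},{"gripper":0,"tx":0.042,"ty":-0.0023,"tz":0.008,"spin":0},{"gripper":0,"tx":0.042,"ty":-0.0023,"tz":0.008,"spin":0},{"gripper":0,"tx":0.042,"ty":-0.0023,"tz":0.008,"spin":0}]' 40
python3 -m inch '[{"gripper":0,"tx":0,"ty":0,"tz":0,"spin":-6},{"gripper":0,"tx":0,"ty":0,"tz":0,"spin":-6},{"gripper":0,"tx":0,"ty":0,"tz":0,"spin":-6},{"gripper":0,"tx":0,"ty":0,"tz":0,"spin":-6},{"gripper":0,"tx":0,"ty":0,"tz":0,"spin":-6},{"gripper":0,"tx":0,"ty":0,"tz":0,"spin":-6},{"gripper":0,"tx":0,"ty":0,"tz":0,"spin":-6},{"gripper":0,"tx":0,"ty":0,"tz":0,"spin":-6}]'
```

```text
clock: 1.9
eef_pos: [550.5, -422.7, 167.0]
tcp_rot: [3.141, -0.0, 0.408]
contact_force: [-0.3, -1.0, 0.4]
opening: -0.002
clock: 2.7
eef_pos: [549.0, -423.6, 167.2]
tcp_rot: [-3.142, -0.0, 1.25]
contact_force: [-0.6, -0.0, 0.3]
opening: 0.0
```

```bash
python3 - <<'E'
from h import *
for c in("scene","top"):
    f=grab_frame(c); cv2.imwrite(f"pics/{c}1.png",f["pixels"][:,:,::-1])
    cr=f["pixels"][140:290,290:440]; 
    if c=="top": cv2.imwrite(f"pics/top1z.png",cv2.resize(cr,None,fx=4,fy=4,interpolation=cv2.INTER_CUBIC)[:,:,::-1])
    if c=="top":
      for t in("bar","panel","weight_large_mid","pivot","jig"):
        for m in masks_of(c,t)[:3]:
            r,k=m["centre"]; print(t,round(m["conf"],2),m["pixels"].sum(),np.round([k,r]))
print(sense())
E
```

```text
panel 0.97 415 [333. 185.]
weight_large_mid 0.53 109 [191. 183.]
pivot 0.78 1220 [343. 169.]
jig 0.9 1291 [344. 169.]
jig 0.28 213 [212. 150.]
{'clock': 3.05, 'qpos': array([-6.59322560e-01,  5.16569326e-01,  1.52904394e+00, -1.52080335e-05,
        1.09604734e+00, -3.32255973e-01]), 'qvel': array([ 0.00050887, -0.00149756,  0.00024148, -0.0006406 ,  0.00182554,
       -0.00978212]), 'joint_efforts': array([ 4.32873901e-05, -7.05058193e+01, -3.29842901e+01, -3.91117828e-05,
        1.34938895e-03,  3.18870123e-02]), 'eef_pos': array([ 549.01242741, -423.60371799,  167.26313331]), 'tcp_rot': array([-3.14152400e+00, -9.37964884e-06,  1.24373669e+00]), 'contact_force': array([-0.47150845, -1.20070358,  0.33516581]), 'wrist_torque': array([ 0.03721468,  0.02786602, -0.06124315]), 'opening': 0.001265271909798894}
```

View pics/top1z.png

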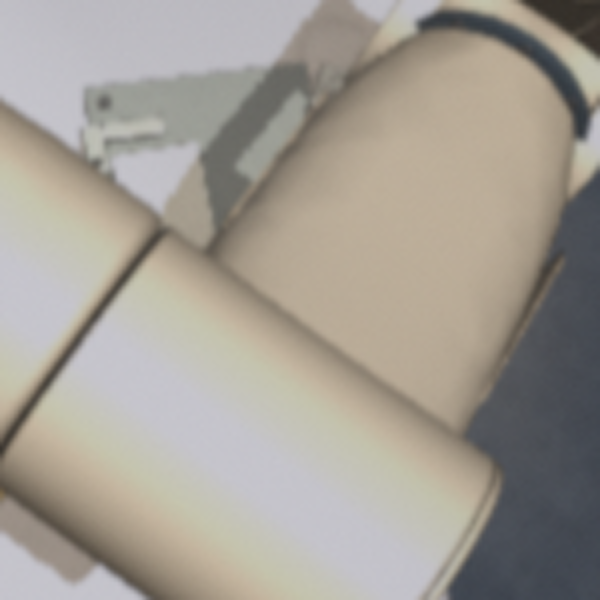

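View pics/scene1.png

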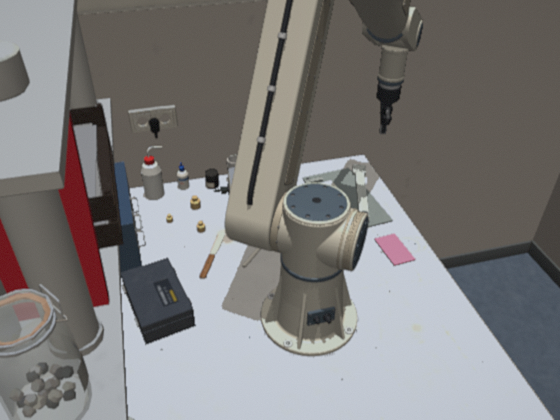

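```bash
python3 -m inch '[{"gripper":0,"tx":0,"ty":0,"tz":0.019,"spin":0},{"gripper":0,"tx":0,"ty":0,"tz":0.019,"spin":0},{"gripper":0,"tx":0,"ty":0,"tz":0.019,"spin":0},{"gripper":0,"tx":0,"ty":0,"tz":0.019,"spin":0},{"gripper":0,"tx":0,"ty":0,"tz":0.019,"spin":0},{"gripper":0,"tx":0,"ty":0,"tz":0.019,"spin":0},{"gripper":0,"tx":0,"ty":0,"tz":0.019,"spin":0},{"gripper":0,"tx":0,"ty":0,"tz":0.019,"spin":0}]'
python3 - <<'E'
from h import *
f=grab_frame("scene"); cr=f["pixels"][120:240,310:430]; cv2.imwrite("pics/scene2z.png",cv2.resize(cr,None,fx=5,fy=5,interpolation=cv2.INTER_CUBIC)[:,:,::-1]); print(sense()["eef_pos"],sense()["contact_force"])
E
```

```text
clock: 3.85
eef_pos: [549.1, -423.7, 14.5]
tcp_rot: [3.141, 0.0, 1.244]
contact_force: [-0.8, 0.0, -0.5]
opening: 0.003
[ 547.48508717 -422.4100099    11.11779339] [-0.63814306  1.8336194  -2.16840315]
```

View pics/scene2z.png

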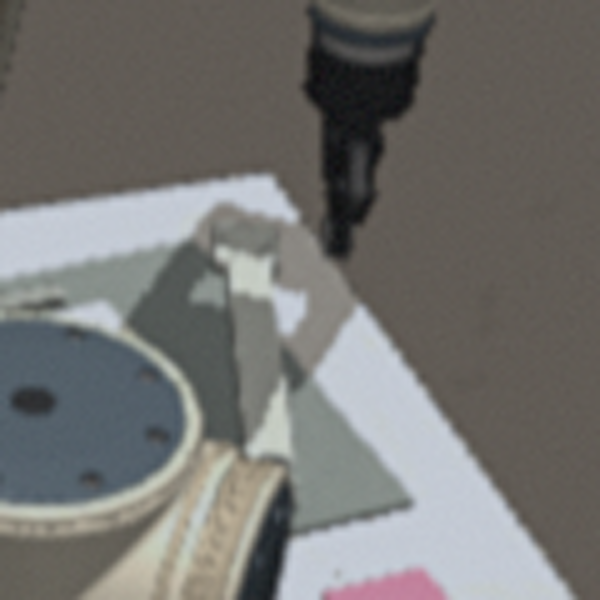

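```bash
python3 -m inch '[{"gripper":0,"tx":0.001,"ty":0,"tz":-0.0005,"spin":0},{"gripper":0,"tx":0.002,"ty":0,"tz":-0.001,"spin":0},{"gripper":0,"tx":0.002,"ty":0,"tz":-0.001,"spin":0},{"gripper":0,"tx":0.002,"ty":0,"tz":0,"spin":0},{"gripper":0,"tx":0.002,"ty":0,"tz":0,"spin":0},{"gripper":0,"tx":0.002,"ty":0,"tz":0,"spin":0},{"gripper":0,"tx":0.002,"ty":0,"tz":0,"spin":0},{"gripper":0,"tx":0.001,"ty":0,"tz":0,"spin":0}]'
python3 - <<'E'
from h import *
s=sense();print(s["eef_pos"],s["contact_force"])
E
```

```text
clock: 4.7
eef_pos: [553.6, -410.1, 17.8]
tcp_rot: [-3.142, -0.0, 1.246]
contact_force: [-0.0, -0.5, -0.2]
opening: 0.001
[ 553.5614003  -410.08942462   17.78201235] [-0.04208196 -0.4537031  -0.15226639]
```

```bash
python3 -m inch '[{"gripper":0,"tx":0.001,"ty":0,"tz":0.001,"spin":0},{"gripper":0,"tx":0.0015,"ty":0,"tz":0.001,"spin":0},{"gripper":0,"tx":0.0015,"ty":0,"tz":0,"spin":0},{"gripper":0,"tx":0.0015,"ty":0,"tz":0,"spin":0},{"gripper":0,"tx":0.0015,"ty":0,"tz":0,"spin":0},{"gripper":0,"tx":0.0015,"ty":0,"tz":0,"spin":0},{"gripper":0,"tx":0.001,"ty":0,"tz":0,"spin":0},{"gripper":0,"tx":0.0005,"ty":0,"tz":0,"spin":0}]'
python3 -m inch '[{"gripper":0,"tx":0.001,"ty":0,"tz":0,"spin":0},{"gripper":0,"tx":0.0015,"ty":0,"tz":0,"spin":0},{"gripper":0,"tx":0.0015,"ty":0,"tz":0,"spin":0},{"gripper":0,"tx":0.0015,"ty":0,"tz":0,"spin":0},{"gripper":0,"tx":0.0015,"ty":0,"tz":0,"spin":0},{"gripper":0,"tx":0.0015,"ty":0,"tz":0,"spin":0},{"gripper":0,"tx":0.001,"ty":0,"tz":0,"spin":0},{"gripper":0,"tx":0.0005,"ty":0,"tz":0,"spin":0}]'
```

```text
clock: 5.5
eef_pos: [556.7, -400.7, 15.8]
tcp_rot: [-3.142, -0.0, 1.246]
contact_force: [-0.1, -0.0, 0.7]
opening: -0.0
clock: 6.3
eef_pos: [560.0, -391.4, 15.8]
tcp_rot: [3.141, 0.0, 1.246]
contact_force: [0.2, -2.5, 1.2]
opening: 0.0
```

```bash
python3 -m inch '[{"gripper":0,"tx":0.002,"ty":0.0003,"tz":0,"spin":-0.5},{"gripper":0,"tx":0.004,"ty":0.0005,"tz":0,"spin":-1},{"gripper":0,"tx":0.005,"ty":0.0006,"tz":0,"spin":-1},{"gripper":0,"tx":0.005,"ty":0.0006,"tz":0,"spin":-1},{"gripper":0,"tx":0.005,"ty":0.0006,"tz":0,"spin":-1},{"gripper":0,"tx":0.005,"ty":0.0006,"tz":0,"spin":-1},{"gripper":0,"tx":0.005,"ty":0.0006,"tz":0,"spin":-1},{"gripper":0,"tx":0.005,"ty":0.0006,"tz":0,"spin":-1.5}]'
```

```text
clock: 7.1
eef_pos: [573.7, -357.4, 15.8]
tcp_rot: [-3.142, -0.0, 1.387]
contact_force: [-0.2, -1.8, 0.3]
opening: -0.003
```

```bash
python3 -m inch '[{"gripper":0,"tx":0.005,"ty":0.0006,"tz":0,"spin":-1},{"gripper":0,"tx":0.005,"ty":0.0006,"tz":0,"spin":-1},{"gripper":0,"tx":0.005,"ty":0.0006,"tz":0,"spin":-1},{"gripper":0,"tx":0.005,"ty":0.0006,"tz":0,"spin":-1},{"gripper":0,"tx":0.005,"ty":0.0006,"tz":0,"spin":-1},{"gripper":0,"tx":0.004,"ty":0.0005,"tz":0,"spin":-1},{"gripper":0,"tx":0.004,"ty":0.0005,"tz":0,"spin":-1},{"gripper":0,"tx":0.003,"ty":0.0003,"tz":0,"spin":-1}]'
python3 - <<'E'
from h import *
f=grab_frame("scene"); cr=f["pixels"][120:240,310:430]; cv2.imwrite("pics/scene3z.png",cv2.resize(cr,None,fx=5,fy=5,interpolation=cv2.INTER_CUBIC)[:,:,::-1]); print(sense()["eef_pos"],sense()["contact_force"])
f=grab_frame("top"); cr=f["pixels"][140:290,290:440]; cv2.imwrite("pics/top3z.png",cv2.resize(cr,None,fx=4,fy=4,interpolation=cv2.INTER_CUBIC)[:,:,::-1])
E
```

```text
clock: 7.9
eef_pos: [582.5, -322.4, 15.8]
tcp_rot: [-3.142, -0.0, 1.526]
contact_force: [-0.5, -1.5, -0.5]
opening: 0.0
[ 582.57605388 -321.98043607   15.74646115] [-1.04582873 -2.07794786  0.00417714]
```

View pics/scene3z.png

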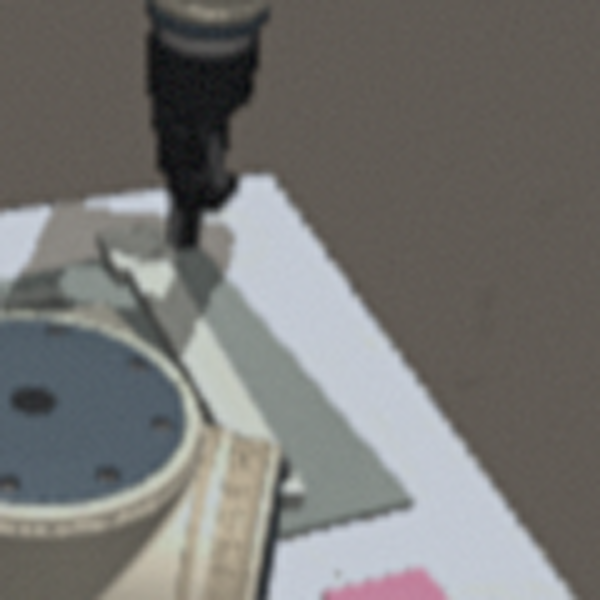

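View pics/top3z.png

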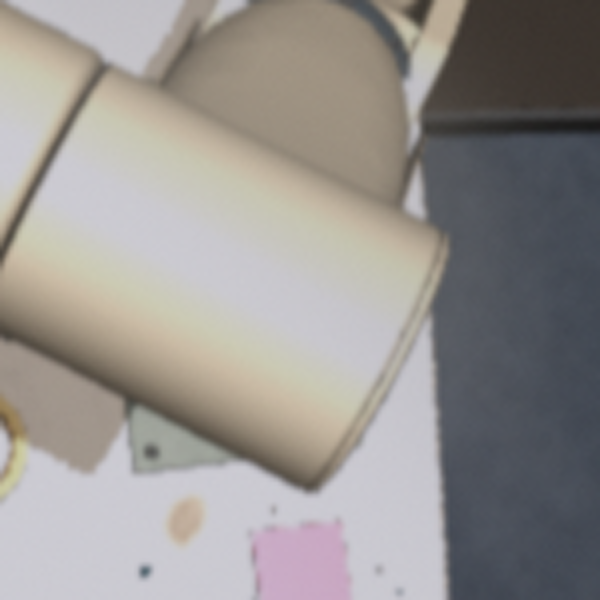

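```bash
python3 -m inch '[{"gripper":0,"tx":0.002,"ty":0.0002,"tz":0,"spin":-0.5},{"gripper":0,"tx":0.002,"ty":0.0002,"tz":0,"spin":-0.5},{"gripper":0,"tx":0.002,"ty":0.0002,"tz":0,"spin":-0.5},{"gripper":0,"tx":0.002,"ty":0.0002,"tz":0,"spin":-0.5},{"gripper":0,"tx":0.002,"ty":0.0002,"tz":0,"spin":-0.5},{"gripper":0,"tx":0.002,"ty":0.0002,"tz":0,"spin":-0.5},{"gripper":0,"tx":0.002,"ty":0.0002,"tz":0,"spin":-0.5},{"gripper":0,"tx":0.002,"ty":0.0002,"tz":0,"spin":-0.5}]'
```

```text
clock: 8.8
eef_pos: [584.4, -306.6, 15.8]
tcp_rot: [3.141, 0.0, 1.595]
contact_force: [0.6, -1.3, -0.3]
opening: 0.006
```

```bash
python3 -m inch '[{"gripper":0,"tx":0.001,"ty":0.0001,"tz":0,"spin":-0.25},{"gripper":0,"tx":0.001,"ty":0.0001,"tz":0,"spin":-0.25},{"gripper":0,"tx":0.001,"ty":0.0001,"tz":0,"spin":-0.25},{"gripper":0,"tx":0.001,"ty":0.0001,"tz":0,"spin":-0.25},{"gripper":0,"tx":0.001,"ty":0.0001,"tz":0,"spin":-0.25},{"gripper":0,"tx":0.001,"ty":0.0001,"tz":0,"spin":-0.25},{"gripper":0,"tx":0.001,"ty":0.0001,"tz":0,"spin":-0.25},{"gripper":0,"tx":0.001,"ty":0.0001,"tz":0,"spin":-0.25}]'
```

```text
clock: 9.6
eef_pos: [584.9, -298.7, 15.8]
tcp_rot: [3.142, 0.0, 1.63]
contact_force: [0.9, -1.7, -0.0]
opening: 0.003
```

```bash
python3 -m inch '[{"gripper":0,"tx":0.0005,"ty":0,"tz":0,"spin":-0.1},{"gripper":0,"tx":0.0005,"ty":0,"tz":0,"spin":-0.1},{"gripper":0,"tx":0.0005,"ty":0,"tz":0,"spin":-0.1},{"gripper":0,"tx":0.0005,"ty":0,"tz":0,"spin":-0.1},{"gripper":0,"tx":0.0005,"ty":0,"tz":0,"spin":-0.1},{"gripper":0,"tx":0.0005,"ty":0,"tz":0,"spin":-0.1},{"gripper":0,"tx":0.0005,"ty":0,"tz":0,"spin":-0.1},{"gripper":0,"tx":0.0005,"ty":0,"tz":0,"spin":-0.1}]'
```

```text
clock: 10.4
eef_pos: [584.7, -294.7, 15.8]
tcp_rot: [3.141, 0.0, 1.644]
contact_force: [2.4, -2.6, -0.3]
opening: 0.004
```

```bash
python3 -m inch '[{"gripper":0,"tx":0.0002,"ty":0,"tz":0,"spin":-0.1},{"gripper":0,"tx":0.0002,"ty":0,"tz":0,"spin":-0.1},{"gripper":0,"tx":0.0002,"ty":0,"tz":0,"spin":-0.1},{"gripper":0,"tx":0.0002,"ty":0,"tz":0,"spin":0},{"gripper":0,"tx":0.0002,"ty":0,"tz":0,"spin":0},{"gripper":0,"tx":0.0002,"ty":0,"tz":0,"spin":0},{"gripper":0,"tx":0.0002,"ty":0,"tz":0,"spin":0},{"gripper":0,"tx":0.0002,"ty":0,"tz":0,"spin":0}]'
```

```text
clock: 11.2
eef_pos: [584.4, -293.2, 15.8]
tcp_rot: [-3.142, 0.0, 1.649]
contact_force: [1.9, -2.2, 0.1]
opening: -0.003
```

```bash
python3 -m inch '[{"gripper":0,"tx":0.0002,"ty":0,"tz":0,"spin":-0.1},{"gripper":0,"tx":0.0002,"ty":0,"tz":0,"spin":-0.1},{"gripper":0,"tx":0.0002,"ty":0,"tz":0,"spin":-0.1},{"gripper":0,"tx":0.0002,"ty":0,"tz":0,"spin":0},{"gripper":0,"tx":0.0001,"ty":0,"tz":0,"spin":0},{"gripper":0,"tx":0.0001,"ty":0,"tz":0,"spin":0},{"gripper":0,"tx":0.0001,"ty":0,"tz":0,"spin":0},{"gripper":0,"tx":0.0001,"ty":0,"tz":0,"spin":0}]'
```

```text
clock: 12.0
eef_pos: [584.3, -291.9, 15.8]
tcp_rot: [-3.142, -0.0, 1.654]
contact_force: [1.3, -2.7, -0.6]
opening: 0.0
```

```bash
python3 -m inch '[{"gripper":0,"tx":0.0002,"ty":0,"tz":0,"spin":-0.1},{"gripper":0,"tx":0.0002,"ty":0,"tz":0,"spin":-0.1},{"gripper":0,"tx":0.0002,"ty":0,"tz":0,"spin":-0.1},{"gripper":0,"tx":0.0002,"ty":0,"tz":0,"spin":0},{"gripper":0,"tx":0.0001,"ty":0,"tz":0,"spin":0},{"gripper":0,"tx":0.0001,"ty":0,"tz":0,"spin":0},{"gripper":0,"tx":0.0001,"ty":0,"tz":0,"spin":0},{"gripper":0,"tx":0.0001,"ty":0,"tz":0,"spin":0}]'
```

```text
clock: 12.8
eef_pos: [584.2, -290.8, 15.8]
tcp_rot: [-3.142, 0.0, 1.659]
contact_force: [1.8, -2.7, -0.0]
opening: -0.003
```

```bash
python3 -m inch '[{"gripper":0,"tx":0.0002,"ty":0,"tz":0,"spin":-0.1},{"gripper":0,"tx":0.0002,"ty":0,"tz":0,"spin":-0.1},{"gripper":0,"tx":0.0001,"ty":0,"tz":0,"spin":0},{"gripper":0,"tx":0.0001,"ty":0,"tz":0,"spin":0},{"gripper":0,"tx":0.0001,"ty":0,"tz":0,"spin":0},{"gripper":0,"tx":0.0001,"ty":0,"tz":0,"spin":0},{"gripper":0,"tx":0.0001,"ty":0,"tz":0,"spin":0},{"gripper":0,"tx":0.0001,"ty":0,"tz":0,"spin":0}]'
```

```text
clock: 13.6
eef_pos: [584.3, -290.4, 15.9]
tcp_rot: [3.141, 0.001, 1.663]
contact_force: [1.1, -7.2, -0.7]
opening: -0.003
```

```bash
python3 -m inch '[{"gripper":0,"tx":0.0001,"ty":0,"tz":0,"spin":0},{"gripper":0,"tx":0.0001,"ty":0,"tz":0,"spin":0},{"gripper":0,"tx":0.0001,"ty":0,"tz":0,"spin":0},{"gripper":0,"tx":0,"ty":0,"tz":0,"spin":0},{"gripper":0,"tx":0,"ty":0,"tz":0,"spin":0},{"gripper":0,"tx":0,"ty":0,"tz":0,"spin":0},{"gripper":0,"tx":0,"ty":0,"tz":0,"spin":0},{"gripper":0,"tx":0,"ty":0,"tz":0,"spin":0}]'; python3 -c "
from h import *
s=sense();print(s['eef_pos'],s['contact_force'])"
```

```text
clock: 14.4
eef_pos: [584.3, -290.3, 16.0]
tcp_rot: [3.141, 0.001, 1.663]
contact_force: [0.4, -6.6, -0.2]
opening: 0.0
[ 584.30695365 -290.34007557   15.96163443] [ 0.402986   -6.56254859 -0.22439549]
```

```bash
python3 -m inch '[{"gripper":0,"tx":0.0001,"ty":0,"tz":0,"spin":0},{"gripper":0,"tx":0.0001,"ty":0,"tz":0,"spin":0},{"gripper":0,"tx":0.0001,"ty":0,"tz":0,"spin":0},{"gripper":0,"tx":0.0001,"ty":0,"tz":0,"spin":0},{"gripper":0,"tx":0,"ty":0,"tz":0,"spin":0},{"gripper":0,"tx":0,"ty":0,"tz":0,"spin":0},{"gripper":0,"tx":0,"ty":0,"tz":0,"spin":0},{"gripper":0,"tx":0,"ty":0,"tz":0,"spin":0}]'; python3 -c "
from h import *
f=grab_frame('scene')
s=sense();print(s['eef_pos'],s['contact_force'])"
```

```text
clock: 15.2
eef_pos: [584.3, -290.2, 16.0]
tcp_rot: [3.141, 0.002, 1.663]
contact_force: [0.6, -8.4, -0.7]
opening: 0.003
[ 584.30749018 -290.25749379   16.04733116] [ 0.65834138 -9.73015504 -0.70275639]
```

```bash
python3 -m inch '[{"gripper":0,"tx":0.0001,"ty":0,"tz":0,"spin":0},{"gripper":0,"tx":0.0001,"ty":0,"tz":0,"spin":0},{"gripper":0,"tx":0.0001,"ty":0,"tz":0,"spin":0},{"gripper":0,"tx":0.0001,"ty":0,"tz":0,"spin":0},{"gripper":0,"tx":0,"ty":0,"tz":0,"spin":0},{"gripper":0,"tx":0,"ty":0,"tz":0,"spin":0},{"gripper":0,"tx":0,"ty":0,"tz":0,"spin":0},{"gripper":0,"tx":0,"ty":0,"tz":0,"spin":0}]'; python3 -c "
from h import *
f=grab_frame('scene')
s=sense();print(s['eef_pos'],s['contact_force'])
f=grab_frame('scene')
s=sense();print(s['eef_pos'],s['contact_force'])"
```

```text
clock: 16.05
eef_pos: [584.3, -290.2, 16.1]
tcp_rot: [3.141, 0.002, 1.663]
contact_force: [1.0, -10.2, 0.2]
opening: -0.001
[ 584.32306651 -290.22905926   16.13853169] [ 0.145263   -9.93190289 -0.98782065]
[ 584.32792907 -290.19697267   16.12253934] [  0.92567897 -10.51612141  -0.54578994]
```

```bash
python3 -m inch '[{"gripper":0,"tx":0.0001,"ty":0,"tz":0,"spin":0},{"gripper":0,"tx":0.0001,"ty":0,"tz":0,"spin":0},{"gripper":0,"tx":0.0001,"ty":0,"tz":0,"spin":0},{"gripper":0,"tx":0.0001,"ty":0,"tz":0,"spin":0},{"gripper":0,"tx":0,"ty":0,"tz":0,"spin":0},{"gripper":0,"tx":0,"ty":0,"tz":0,"spin":0},{"gripper":0,"tx":0,"ty":0,"tz":0,"spin":0},{"gripper":0,"tx":0,"ty":0,"tz":0,"spin":0}]'; python3 -m inch '[{"gripper":0,"tx":0,"ty":0,"tz":0,"spin":0},{"gripper":0,"tx":0,"ty":0,"tz":0,"spin":0},{"gripper":0,"tx":0,"ty":0,"tz":0,"spin":0},{"gripper":0,"tx":0,"ty":0,"tz":0,"spin":0},{"gripper":0,"tx":0,"ty":0,"tz":0,"spin":0},{"gripper":0,"tx":0,"ty":0,"tz":0,"spin":0},{"gripper":0,"tx":0,"ty":0,"tz":0,"spin":0},{"gripper":0,"tx":0,"ty":0,"tz":0,"spin":0}]'; python3 -c "
from h import *
f=grab_frame('scene')
s=sense();print(s['clock'],s['eef_pos'],s['contact_force'])
cr=f['pixels'][120:240,310:430]; cv2.imwrite('pics/scene4z.png',cv2.resize(cr,None,fx=5,fy=5,interpolation=cv2.INTER_CUBIC)[:,:,::-1])
"
```

```text
clock: 16.95
eef_pos: [584.3, -290.1, 16.2]
tcp_rot: [3.141, 0.003, 1.663]
contact_force: [0.5, -12.4, 0.1]
opening: -0.0
clock: 17.75
eef_pos: [584.3, -290.1, 16.2]
tcp_rot: [3.141, 0.003, 1.663]
contact_force: [-0.4, -11.6, -0.0]
opening: -0.002
17.8 [ 584.34198517 -290.08765265   16.21418747] [ -0.10581486 -10.80225359  -0.29637727]
```

View pics/scene4z.png

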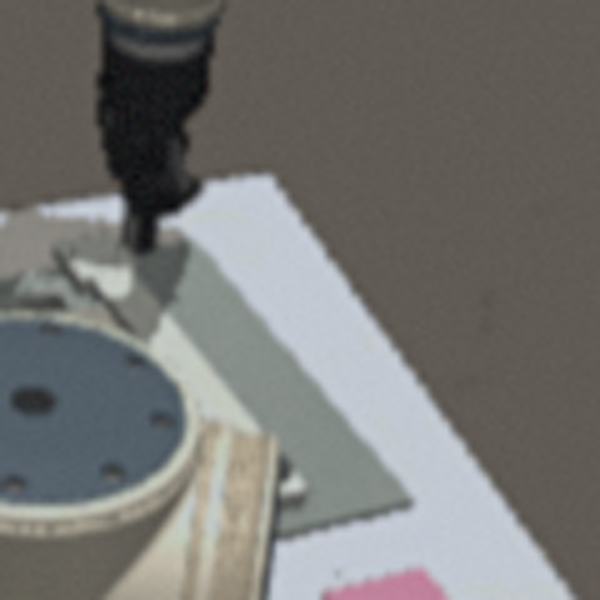

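```bash
python3 -m inch '[{"gripper":0,"tx":0.0001,"ty":0,"tz":0,"spin":0},{"gripper":0,"tx":0.0001,"ty":0,"tz":0,"spin":0},{"gripper":0,"tx":0,"ty":0,"tz":0,"spin":0},{"gripper":0,"tx":0,"ty":0,"tz":0,"spin":0},{"gripper":0,"tx":0,"ty":0,"tz":0,"spin":0},{"gripper":0,"tx":0,"ty":0,"tz":0,"spin":0},{"gripper":0,"tx":0,"ty":0,"tz":0,"spin":0},{"gripper":0,"tx":0,"ty":0,"tz":0,"spin":0}]'
python3 -m inch '[{"gripper":0,"tx":0,"ty":0,"tz":0,"spin":0},{"gripper":0,"tx":0,"ty":0,"tz":0,"spin":0},{"gripper":0,"tx":0,"ty":0,"tz":0,"spin":0},{"gripper":0,"tx":-0.0005,"ty":0,"tz":0,"spin":0},{"gripper":0,"tx":-0.001,"ty":0,"tz":0,"spin":0},{"gripper":0,"tx":-0.002,"ty":0,"tz":0,"spin":0},{"gripper":0,"tx":-0.005,"ty":0,"tz":0,"spin":0},{"gripper":0,"tx":-0.01,"ty":0,"tz":0,"spin":0}]'
```

```text
clock: 18.6
eef_pos: [584.3, -290.1, 16.3]
tcp_rot: [3.141, 0.003, 1.663]
contact_force: [-0.4, -12.4, 0.1]
opening: -0.005
clock: 19.4
eef_pos: [585.2, -305.9, 15.5]
tcp_rot: [-3.14, -0.001, 1.663]
contact_force: [0.3, -0.5, -0.1]
opening: 0.006
```

```bash
python3 -m inch '[{"gripper":0,"tx":-0.002,"ty":0,"tz":-0.01,"spin":0},{"gripper":0,"tx":0,"ty":0,"tz":-0.02,"spin":0},{"gripper":0,"tx":0,"ty":0,"tz":-0.025,"spin":0},{"gripper":0,"tx":0,"ty":0,"tz":-0.025,"spin":0},{"gripper":0,"tx":0,"ty":0,"tz":-0.025,"spin":0},{"gripper":0,"tx":0,"ty":0,"tz":-0.025,"spin":0},{"gripper":0,"tx":0,"ty":0,"tz":-0.025,"spin":0},{"gripper":0,"tx":0,"ty":0,"tz":-0.02,"spin":0}]'
python3 -m inch '[{"gripper":0.08,"tx":0.03,"ty":-0.0008,"tz":0,"spin":0},{"gripper":0.08,"tx":0.045,"ty":-0.001,"tz":0,"spin":0},{"gripper":0.08,"tx":0.045,"ty":-0.001,"tz":0,"spin":0},{"gripper":0.08,"tx":0.045,"ty":-0.001,"tz":0,"spin":0},{"gripper":0.08,"tx":0.045,"ty":-0.001,"tz":0,"spin":0},{"gripper":0.08,"tx":0.045,"ty":-0.001,"tz":0,"spin":0},{"gripper":0.08,"tx":0.045,"ty":-0.001,"tz":0,"spin":0},{"gripper":0.08,"tx":0.03,"ty":-0.001,"tz":0,"spin":0}]'
python3 - <<'E'
from h import *
for c in("scene","top"):
    f=grab_frame(c); np.save(f"{c}5.npy",f["pixels"]); cv2.imwrite(f"pics/{c}5.png",f["pixels"][:,:,::-1])
print(sense()["eef_pos"])
E
```

```text
clock: 20.2
eef_pos: [586.1, -308.7, 193.2]
tcp_rot: [3.14, 0.001, 1.662]
contact_force: [1.2, 0.6, -0.5]
opening: 0.002
clock: 21.0
eef_pos: [547.2, 21.9, 191.6]
tcp_rot: [3.141, -0.001, 1.664]
contact_force: [-0.2, -0.3, 0.9]
opening: 0.934
[547.25317129  22.52209342 191.56293934]
```

View pics/top5.png

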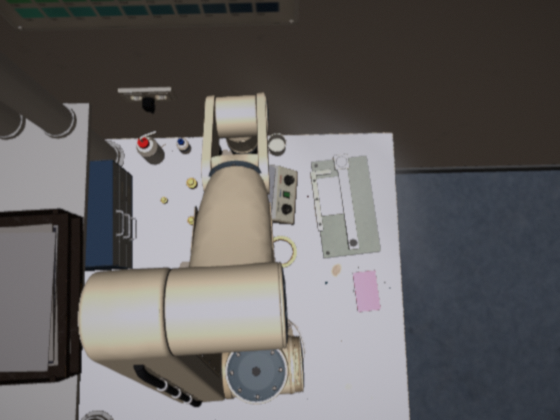

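View pics/scene5.png

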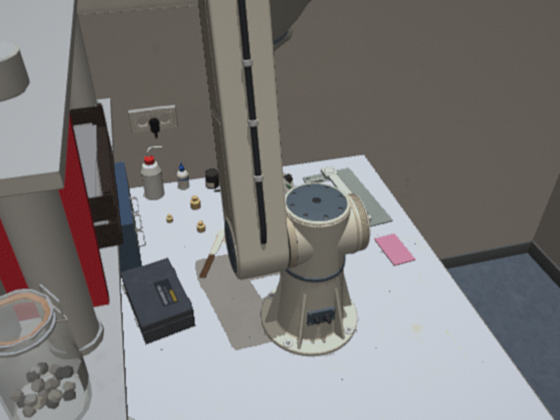

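```bash
python3 - <<'E'
from h import *
im=np.load("top5.npy"); cr=im[145:265,300:390]
cv2.imwrite("pics/top5z.png",cv2.resize(cr,None,fx=5,fy=5,interpolation=cv2.INTER_CUBIC)[:,:,::-1])
a=cv2.resize(im[165:240,150:210],None,fx=8,fy=8,interpolation=cv2.INTER_CUBIC)
s=np.load("scene5.npy"); b=cv2.resize(s[185:240,155:215],None,fx=8,fy=8,interpolation=cv2.INTER_CUBIC)
cv2.imwrite("pics/w5a.png",a[:,:,::-1]); cv2.imwrite("pics/w5b.png",b[:,:,::-1])
E
```

```text
(no output)
```

View pics/top5z.png

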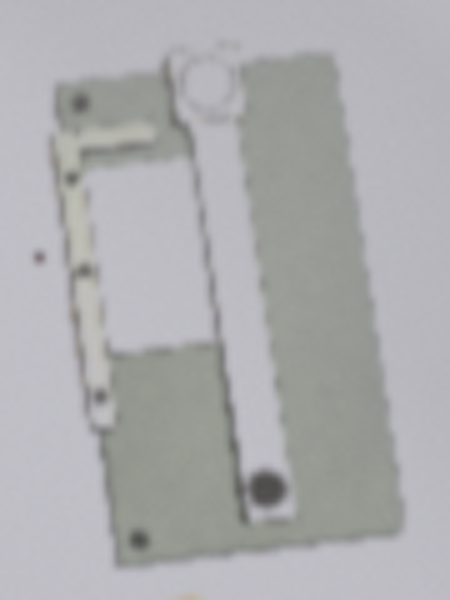

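View pics/w5a.png

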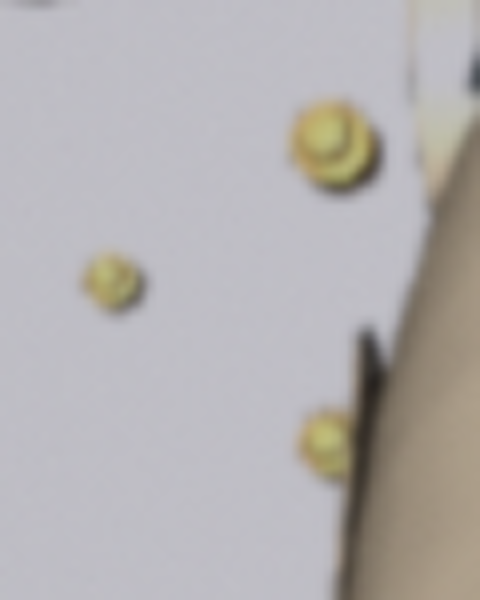

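View pics/w5b.png

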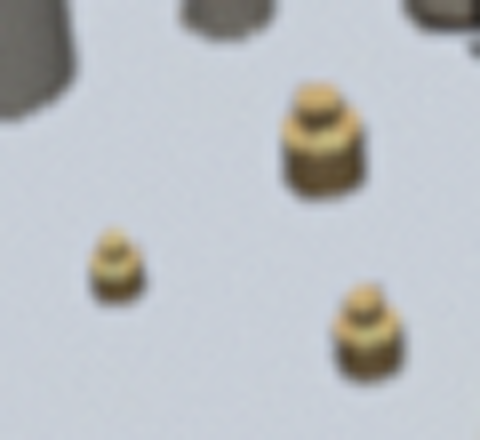

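```bash
cat > fit2.py <<'E'
from h import *
from scipy.optimize import least_squares
ft=grab_frame("top"); fs=grab_frame("scene")
T=lambda a,b:(300+(a+.5)/5-.5,145+(b+.5)/5-.5)
obs=[(ft,(155,90,8),T(57,84),1),(ft,(155,-90,8),T(333,52),1),(ft,(-155,-90,8),T(402,530),1),(ft,(-155,90,8),T(118,567),1),(ft,(-120,-5,33),T(267,489),1)]
def W(p,q): c,s=np.cos(p[2]),np.sin(p[2]); return np.array([p[0]+c*q[0]-s*q[1],p[1]+s*q[0]+c*q[1],q[2]])
def res(p): return np.concatenate([(proj(f,W(p,q))[0]-o)*w for f,q,o,w in obs])
r=least_squares(res,[480,-280,0.1],x_scale=[100,100,1]); p=r.x; print(p.round(3)); print(res(p).round(1))
print("closed pad fit",W(p,(140,-5,24)),"seen",ray(ft,*T(209,81),24))
e=ray(ft,*T(209,81),24)-ray(ft,*T(267,489),33); print("bar yaw",np.arctan2(e[1],e[0]),np.hypot(*e[:2]))
fe=ray(ft,*T(97,428),20)-ray(ft,*T(60,137),20)
pa=[ray(ft,*T(*c),14) for c in((89,168),(112,351),(186,158),(214,342))]
for x in pa: d=x[:2]-p[:2]; c,s=np.cos(p[2]),np.sin(p[2]); print("panel corner jig", (c*d[0]+s*d[1]).round(1),(-s*d[0]+c*d[1]).round(1))
w=lambda a,b,x0,y0:(x0+(a+.5)/8-.5,y0+(b+.5)/8-.5)
print("w top knob",ray(ft,*w(325,133,150,165),42),"body",ray(ft,*w(336,146,150,165),24))
print("w scene knob",ray(fs,*w(318,97,155,185),42)," mid",ray(fs,*w(322,143,155,185),21))
# mask projection check
E
python3 fit2.py
```

```text
[ 4.41050e+02 -2.65544e+02  9.40000e-02]
[-0.5 -0.2  0.2 -0.2  0.7  0.6 -0.3 -0.2 -0.  -0.1]
closed pad fit [ 580.90180836 -257.38739988   24.        ] seen [ 581.69610094 -258.03948621   24.        ]
bar yaw 0.0915696307710884 261.0563872225145
panel corner jig 95.9 75.6
panel corner jig -21.9 76.2
panel corner jig 95.2 13.9
panel corner jig -23.6 12.2
w top knob [522.22690227 216.09961627  42.        ] body [521.08964162 215.12427448  24.        ]
w scene knob [526.11446973 215.67367447  42.        ]  mid [523.29965763 216.27994101  21.        ]
```

```bash
python3 -m inch '[{"gripper":0.08,"tx":0.0244,"ty":-0.0007,"tz":0,"spin":0},{"gripper":0.08,"tx":0.0244,"ty":-0.0007,"tz":0,"spin":0},{"gripper":0.08,"tx":0.0244,"ty":-0.0007,"tz":0.015,"spin":0},{"gripper":0.08,"tx":0.0244,"ty":-0.0007,"tz":0.015,"spin":0},{"gripper":0.08,"tx":0.0244,"ty":-0.0007,"tz":0.015,"spin":0},{"gripper":0.08,"tx":0.0244,"ty":-0.0007,"tz":0.02,"spin":0},{"gripper":0.08,"tx":0.0244,"ty":-0.0007,"tz":0.02,"spin":0},{"gripper":0.08,"tx":0.0244,"ty":-0.0007,"tz":0.02,"spin":0}]'
python3 - <<'E'
from h import *
f=grab_frame("scene")
s=sense()["eef_pos"];print(s,proj(f,[s,[s[0],s[1],25],[523.5,216,42],[523.5,216,0]]))
b=cv2.resize(f["pixels"][90:240,115:275],None,fx=5,fy=5,interpolation=cv2.INTER_CUBIC); b=b[:600]
cv2.imwrite("pics/s6.png",b[:,:,::-1])
E
```

```text
clock: 22.0
eef_pos: [525.2, 212.8, 85.3]
tcp_rot: [3.141, 0.0, 1.661]
contact_force: [-0.3, 0.7, -0.1]
opening: 0.937
[523.36504015 215.06776411  82.45514718] [[193.51776772 186.92358515]
 [195.08061239 201.38329367]
 [194.32642457 197.18638116]
 [195.44669873 207.50981401]]
```

View pics/s6.png

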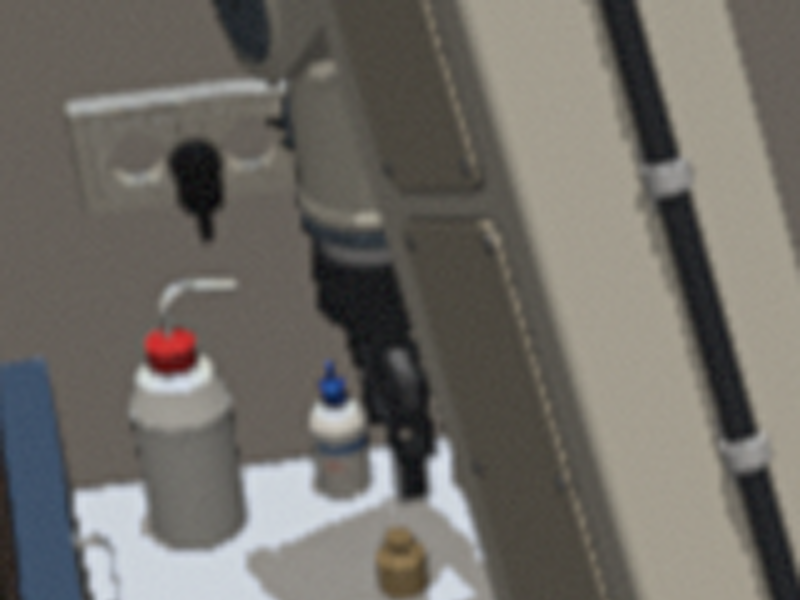

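```bash
python3 - <<'E'
from h import *
f=grab_frame("scene"); s=sense();e=s["eef_pos"];print(e,s["tcp_rot"])
c,si=np.cos(1.662),np.sin(1.662)
for d in(-45,45): print(d,proj(f,[e[0]+si*d,e[1]-c*d,e[2]+10]))
print(proj(f,[[523.5,216,21],[523.5,210,21],[523.5,216,30]]))
im=f["pixels"][170:212,180:212].astype(int)
hsv=cv2.cvtColor(im.astype(np.uint8),cv2.COLOR_RGB2HSV); m=(hsv[:,:,1]>90)&(hsv[:,:,2]>50); ys,xs=np.nonzero(m); 
for y in range(42): 
    r=xs[ys==y]; print(y+170, (r.min()+180,r.max()+180) if len(r) else None, end=";")
E
```

```text
[523.38088739 213.5542092   83.58918669] [-3.13825445e+00  7.17078570e-04  1.66309801e+00]
-45 [[197.08660022 192.1339011 ]]
45 [[190.42581103 176.13649648]]
[[194.89077629 202.38693587]
 [196.75760551 202.10241376]
 [194.64995455 200.1677407 ]]
170 (np.int64(181), np.int64(182));171 None;172 None;173 None;174 None;175 None;176 None;177 None;178 (np.int64(187), np.int64(187));179 (np.int64(185), np.int64(185));180 None;181 None;182 None;183 None;184 None;185 None;186 None;187 None;188 None;189 None;190 None;191 None;192 None;193 None;194 None;195 None;196 (np.int64(193), np.int64(195));197 (np.int64(193), np.int64(196));198 (np.int64(193), np.int64(196));199 (np.int64(192), np.int64(198));200 (np.int64(191), np.int64(198));201 (np.int64(191), np.int64(198));202 (np.int64(191), np.int64(198));203 (np.int64(191), np.int64(198));204 (np.int64(191), np.int64(199));205 (np.int64(192), np.int64(199));206 (np.int64(192), np.int64(199));207 (np.int64(192), np.int64(198));208 (np.int64(193), np.int64(197));209 None;210 None;211 None;
```

```bash
python3 -m inch '[{"gripper":0.08,"tx":0.001,"ty":0,"tz":0.01,"spin":0},{"gripper":0.08,"tx":0,"ty":0,"tz":0.015,"spin":0},{"gripper":0.08,"tx":0,"ty":0,"tz":0.015,"spin":0},{"gripper":0.08,"tx":0,"ty":0,"tz":0.015,"spin":0},{"gripper":0.08,"tx":0,"ty":0,"tz":0.01,"spin":0},{"gripper":0.08,"tx":0,"ty":0,"tz":0.005,"spin":0},{"gripper":0.08,"tx":0,"ty":0,"tz":0.003,"spin":0},{"gripper":0.08,"tx":0,"ty":0,"tz":0.001,"spin":0}]'
python3 - <<'E'
from h import *
f=grab_frame("scene"); s=sense();print(s["eef_pos"],s["contact_force"])
b=cv2.resize(f["pixels"][130:230,150:270],None,fx=6,fy=6,interpolation=cv2.INTER_CUBIC)
cv2.imwrite("pics/s7.png",b[:,:,::-1])
E
```

```text
clock: 22.9
eef_pos: [524.4, 214.3, 11.7]
tcp_rot: [3.142, -0.0, 1.663]
contact_force: [-0.2, -0.2, 0.8]
opening: 0.935
[524.44870507 214.40625599  11.81447542] [-0.11796718 -0.34171436 -0.74414423]
```

View pics/s7.png

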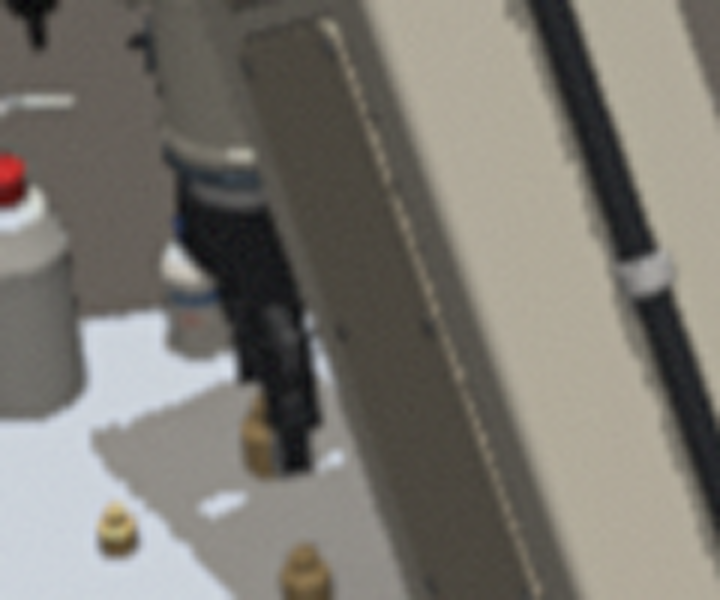

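```bash
python3 -m inch '[{"gripper":0.08,"tx":0.001,"ty":0,"tz":0.003,"spin":0},{"gripper":0.06,"tx":0,"ty":0,"tz":0.003,"spin":0},{"gripper":0.05,"tx":0,"ty":0,"tz":0.001,"spin":0},{"gripper":0.045,"tx":0,"ty":0,"tz":0,"spin":0},{"gripper":0.04,"tx":0,"ty":0,"tz":0,"spin":0},{"gripper":0.036,"tx":0,"ty":0,"tz":0,"spin":0},{"gripper":0.03,"tx":0,"ty":0,"tz":0,"spin":0},{"gripper":0.02,"tx":0,"ty":0,"tz":0,"spin":0}]' 40
python3 -m inch '[{"gripper":0.02,"tx":0,"ty":0,"tz":0,"spin":0},{"gripper":0.02,"tx":0,"ty":0,"tz":0,"spin":0},{"gripper":0.02,"tx":0,"ty":0,"tz":0,"spin":0},{"gripper":0.02,"tx":0,"ty":0,"tz":0,"spin":0},{"gripper":0.02,"tx":0,"ty":0,"tz":-0.005,"spin":0},{"gripper":0.02,"tx":0,"ty":0,"tz":-0.01,"spin":0},{"gripper":0.02,"tx":0,"ty":0,"tz":-0.02,"spin":0},{"gripper":0.02,"tx":0,"ty":0,"tz":-0.03,"spin":0}]'
python3 - <<'E'
from h import *
f=grab_frame("scene"); s=sense();print(s["eef_pos"],s["contact_force"])
b=cv2.resize(f["pixels"][110:230,150:270],None,fx=5,fy=5,interpolation=cv2.INTER_CUBIC)
cv2.imwrite("pics/s8.png",b[:,:,::-1])
E
```

```text
clock: 23.75
eef_pos: [524.2, 215.3, 5.1]
tcp_rot: [3.142, -0.0, 1.663]
contact_force: [-1.9, 0.7, 5.3]
opening: 0.354
clock: 24.55
eef_pos: [523.1, 214.8, 69.7]
tcp_rot: [-3.139, 0.001, 1.663]
contact_force: [0.9, 0.1, -2.2]
opening: 0.358
[526.04801114 216.030169    74.96984173] [2.11747044 0.70035668 2.3136714 ]
```

View pics/s8.png

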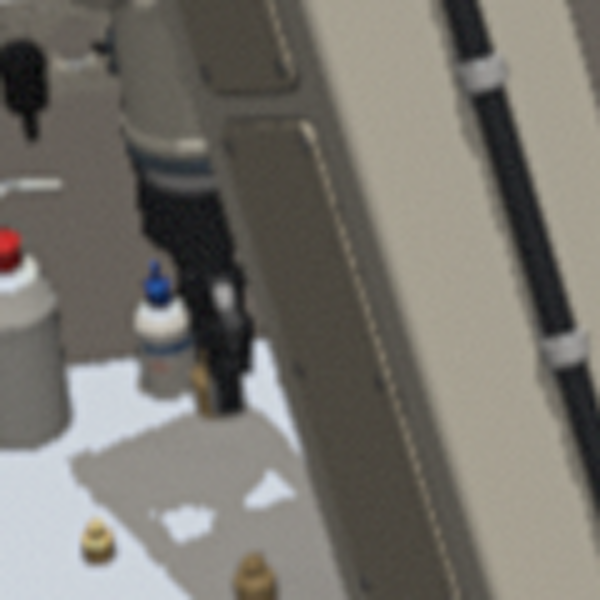

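```bash
python3 -m inch '[{"gripper":0.02,"tx":0,"ty":0,"tz":-0.025,"spin":0},{"gripper":0.02,"tx":0,"ty":0,"tz":-0.035,"spin":0},{"gripper":0.02,"tx":-0.01,"ty":0,"tz":-0.035,"spin":0},{"gripper":0.02,"tx":-0.03,"ty":0.001,"tz":-0.02,"spin":0},{"gripper":0.02,"tx":-0.04,"ty":0.001,"tz":0,"spin":0},{"gripper":0.02,"tx":-0.04,"ty":0.001,"tz":0,"spin":0},{"gripper":0.02,"tx":-0.04,"ty":0.001,"tz":0,"spin":0},{"gripper":0.02,"tx":-0.04,"ty":0.001,"tz":0,"spin":0}]'
python3 -m inch '[{"gripper":0.02,"tx":-0.04,"ty":0.001,"tz":0,"spin":0},{"gripper":0.02,"tx":-0.04,"ty":0.001,"tz":0,"spin":0},{"gripper":0.02,"tx":-0.04,"ty":0.001,"tz":0,"spin":0},{"gripper":0.02,"tx":-0.04,"ty":0.001,"tz":0,"spin":0},{"gripper":0.02,"tx":-0.04,"ty":0.001,"tz":0,"spin":0},{"gripper":0.02,"tx":-0.035,"ty":0.001,"tz":0,"spin":0},{"gripper":0.02,"tx":-0.025,"ty":0,"tz":0,"spin":0},{"gripper":0.02,"tx":-0.015,"ty":0,"tz":0,"spin":0}]'
python3 - <<'E'
from h import *
f=grab_frame("scene"); s=sense();e=s["eef_pos"]; d=np.array([581.3,-258.4])-e[:2]; c,si=np.cos(s["tcp_rot"][2]),np.sin(s["tcp_rot"][2])
print(s["clock"],e,s["contact_force"],s["opening"],"tx",c*d[0]+si*d[1],"ty",si*d[0]-c*d[1])
E
```

```text
clock: 25.4
eef_pos: [547.5, 15.1, 185.5]
tcp_rot: [3.141, 0.0, 1.663]
contact_force: [0.5, -0.0, -2.2]
opening: 0.356
clock: 26.2
eef_pos: [578.6, -258.7, 185.1]
tcp_rot: [3.141, 0.0, 1.661]
contact_force: [-0.8, 0.3, -1.9]
opening: 0.356
26.25 [ 578.84760633 -259.9723214   185.11098624] [-0.10948032 -1.308375   -2.32694521] 0.36112434140842825 tx 1.3447447827942522 ty 2.5842002245508446
```

```bash
python3 -m inch '[{"gripper":0.02,"tx":0,"ty":0.001,"tz":0.01,"spin":0},{"gripper":0.02,"tx":0.0005,"ty":0.001,"tz":0.02,"spin":0},{"gripper":0.02,"tx":0,"ty":0,"tz":0.025,"spin":0},{"gripper":0.02,"tx":0,"ty":0,"tz":0.025,"spin":0},{"gripper":0.02,"tx":0,"ty":0,"tz":0.02,"spin":0},{"gripper":0.02,"tx":0,"ty":0,"tz":0.015,"spin":0},{"gripper":0.02,"tx":0,"ty":0,"tz":0.01,"spin":0},{"gripper":0.02,"tx":0,"ty":0,"tz":0,"spin":0}]'
python3 - <<'E'
from h import *
f=grab_frame("scene"); s=sense();e=s["eef_pos"]; d=np.array([581.3,-258.4])-e[:2]; c,si=np.cos(s["tcp_rot"][2]),np.sin(s["tcp_rot"][2])
print(s["clock"],e,s["contact_force"],"tx",c*d[0]+si*d[1],"ty",si*d[0]-c*d[1])
b=cv2.resize(f["pixels"][110:230,300:420],None,fx=5,fy=5,interpolation=cv2.INTER_CUBIC)
cv2.imwrite("pics/s9.png",b[:,:,::-1])
E
```

```text
clock: 27.05
eef_pos: [579.9, -255.1, 58.4]
tcp_rot: [-3.14, -0.001, 1.663]
contact_force: [-0.2, 0.9, -2.3]
opening: 0.356
27.1 [ 580.57943613 -255.52382738   59.51125123] [ 1.04857372 -0.53036972 -2.01936087] tx -2.930334554275123 ty 0.45246061577379326
```

View pics/s9.png

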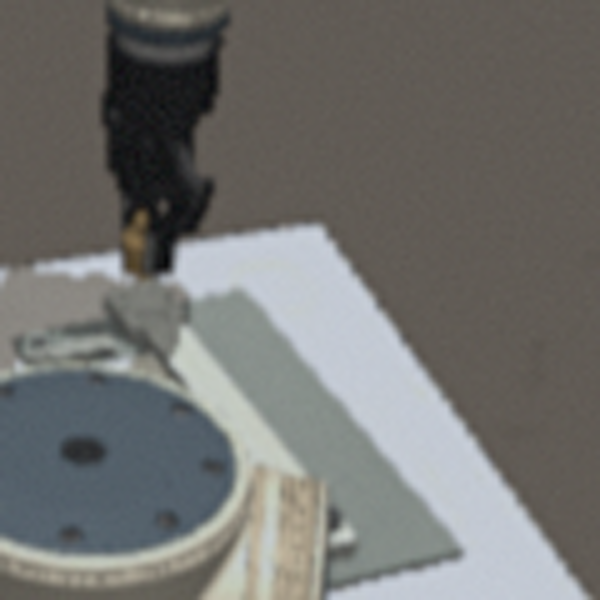

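```bash
python3 -m inch '[{"gripper":0.02,"tx":-0.0015,"ty":0.0003,"tz":0.004,"spin":0},{"gripper":0.02,"tx":-0.001,"ty":0,"tz":0.006,"spin":0},{"gripper":0.02,"tx":0,"ty":0,"tz":0.006,"spin":0},{"gripper":0.02,"tx":0,"ty":0,"tz":0.005,"spin":0},{"gripper":0.02,"tx":0,"ty":0,"tz":0.003,"spin":0},{"gripper":0.02,"tx":0,"ty":0,"tz":0.001,"spin":0},{"gripper":0.02,"tx":0,"ty":0,"tz":0,"spin":0},{"gripper":0.02,"tx":0,"ty":0,"tz":0,"spin":0}]'
python3 - <<'E'
from h import *
f=grab_frame("scene"); s=sense();e=s["eef_pos"]; d=np.array([581.3,-258.4])-e[:2]; c,si=np.cos(s["tcp_rot"][2]),np.sin(s["tcp_rot"][2])
print(s["clock"],e,s["contact_force"],"tx",c*d[0]+si*d[1],"ty",si*d[0]-c*d[1])
print(proj(f,[[581.7,-258,24],[581.7,-258,24+42]]))
b=cv2.resize(f["pixels"][140:200,300:360],None,fx=10,fy=10,interpolation=cv2.INTER_CUBIC)
cv2.imwrite("pics/s10.png",b[:,:,::-1])
E
```

```text
clock: 27.9
eef_pos: [581.3, -258.5, 34.9]
tcp_rot: [3.141, 0.0, 1.663]
contact_force: [0.4, 1.2, -1.5]
opening: 0.355
27.95 [ 581.36361417 -258.57059856   35.00390035] [ 0.32269124  0.42616424 -2.00873927] tx 0.17571743127869377 ty -0.04768662389472552
[[328.76330237 170.92488075]
 [329.6011341  160.8112119 ]]
```

View pics/s10.png

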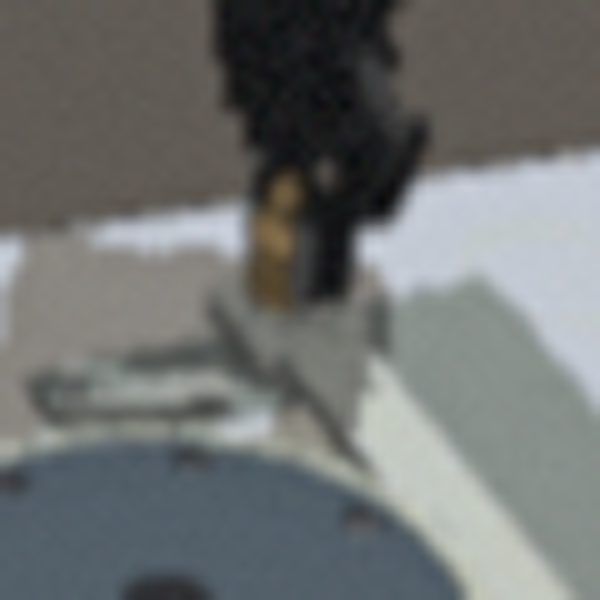

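```bash
python3 -m inch '[{"gripper":0.02,"tx":0,"ty":0,"tz":0.001,"spin":0},{"gripper":0.02,"tx":0,"ty":0,"tz":0.001,"spin":0},{"gripper":0.02,"tx":0,"ty":0,"tz":0.001,"spin":0},{"gripper":0.02,"tx":0,"ty":0,"tz":0.0005,"spin":0},{"gripper":0.02,"tx":0,"ty":0,"tz":0.0005,"spin":0},{"gripper":0.02,"tx":0,"ty":0,"tz":0.0004,"spin":0},{"gripper":0.02,"tx":0,"ty":0,"tz":0.0004,"spin":0},{"gripper":0.02,"tx":0,"ty":0,"tz":0,"spin":0}]'
python3 -m inch '[{"gripper":0.02,"tx":0,"ty":0,"tz":0.0002,"spin":0},{"gripper":0.02,"tx":0,"ty":0,"tz":0.0002,"spin":0},{"gripper":0.02,"tx":0,"ty":0,"tz":0.0002,"spin":0},{"gripper":0.02,"tx":0,"ty":0,"tz":0.0002,"spin":0},{"gripper":0.02,"tx":0,"ty":0,"tz":0,"spin":0},{"gripper":0.02,"tx":0,"ty":0,"tz":0,"spin":0},{"gripper":0.02,"tx":0,"ty":0,"tz":0,"spin":0},{"gripper":0.02,"tx":0,"ty":0,"tz":0,"spin":0}]'
```

```text
clock: 28.75
eef_pos: [581.2, -258.5, 29.9]
tcp_rot: [-3.142, -0.0, 1.663]
contact_force: [0.2, -0.5, -2.1]
opening: 0.357
clock: 29.55
eef_pos: [581.2, -258.5, 29.2]
tcp_rot: [3.142, 0.0, 1.663]
contact_force: [-0.2, -0.4, -1.8]
opening: 0.355
```

```bash
python3 -m inch '[{"gripper":0.02,"tx":0,"ty":0,"tz":0.0002,"spin":0},{"gripper":0.02,"tx":0,"ty":0,"tz":0.0002,"spin":0},{"gripper":0.02,"tx":0,"ty":0,"tz":0.0002,"spin":0},{"gripper":0.02,"tx":0,"ty":0,"tz":0.0002,"spin":0},{"gripper":0.02,"tx":0,"ty":0,"tz":0,"spin":0},{"gripper":0.02,"tx":0,"ty":0,"tz":0,"spin":0},{"gripper":0.02,"tx":0,"ty":0,"tz":0,"spin":0},{"gripper":0.02,"tx":0,"ty":0,"tz":0,"spin":0}]'
```

```text
clock: 30.35
eef_pos: [581.2, -258.5, 29.1]
tcp_rot: [3.141, 0.0, 1.663]
contact_force: [-2.3, 1.1, 7.4]
opening: 0.361
```

```bash
python3 -m inch '[{"gripper":0.02,"tx":0,"ty":0,"tz":-0.0003,"spin":0},{"gripper":0.02,"tx":0,"ty":0,"tz":-0.0002,"spin":0},{"gripper":0.032,"tx":0,"ty":0,"tz":0,"spin":0},{"gripper":0.034,"tx":0,"ty":0,"tz":0,"spin":0},{"gripper":0.037,"tx":0,"ty":0,"tz":0,"spin":0},{"gripper":0.042,"tx":0,"ty":0,"tz":0,"spin":0},{"gripper":0.05,"tx":0,"ty":0,"tz":0,"spin":0},{"gripper":0.06,"tx":0,"ty":0,"tz":0,"spin":0}]'
python3 -m inch '[{"gripper":0.065,"tx":0,"ty":0,"tz":0,"spin":0},{"gripper":0.065,"tx":0,"ty":0,"tz":0,"spin":0},{"gripper":0.065,"tx":0,"ty":0,"tz":-0.002,"spin":0},{"gripper":0.065,"tx":0,"ty":0,"tz":-0.005,"spin":0},{"gripper":0.065,"tx":0,"ty":0,"tz":-0.01,"spin":0},{"gripper":0.065,"tx":0,"ty":0,"tz":-0.02,"spin":0},{"gripper":0.065,"tx":0,"ty":0,"tz":-0.03,"spin":0},{"gripper":0.065,"tx":0,"ty":0,"tz":-0.04,"spin":0}]'
python3 - <<'E'
from h import *
f=grab_frame("scene"); s=sense();print(s["clock"],s["eef_pos"],s["contact_force"])
b=cv2.resize(f["pixels"][110:210,290:390],None,fx=6,fy=6,interpolation=cv2.INTER_CUBIC)
cv2.imwrite("pics/s11.png",b[:,:,::-1])
E
```

```text
clock: 31.15
eef_pos: [581.2, -258.5, 28.8]
tcp_rot: [-3.142, -0.0, 1.663]
contact_force: [-0.2, -0.1, 0.1]
opening: 0.698
clock: 31.95
eef_pos: [580.2, -258.1, 136.4]
tcp_rot: [-3.139, -0.001, 1.663]
contact_force: [-0.2, -0.5, -0.4]
opening: 0.763
32.0 [ 584.01062557 -259.78232327  144.24748685] [ 2.86684976 -1.72202592  4.99478382]
```

View pics/s11.png

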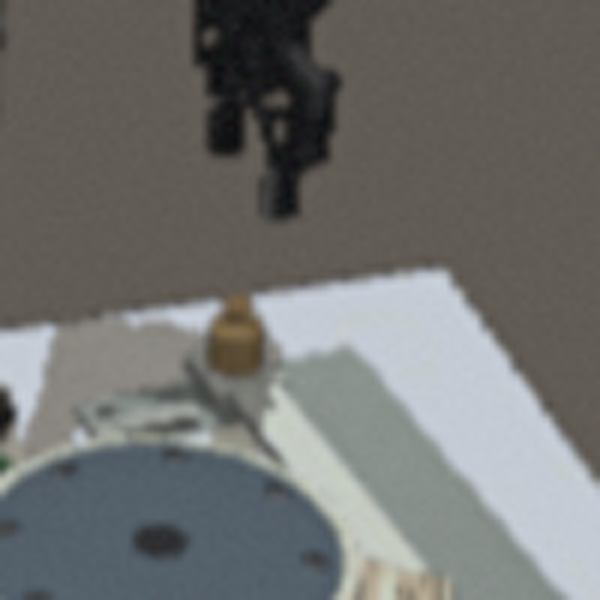

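Weight stands on the pad (base about (237,372) in this crop). I'll swing the arm clear for an overhead check.

```bash
python3 -m inch '[{"gripper":0.065,"tx":0,"ty":0,"tz":-0.03,"spin":0},{"gripper":0.065,"tx":0.02,"ty":0,"tz":-0.02,"spin":0},{"gripper":0.065,"tx":0.04,"ty":0,"tz":0,"spin":0},{"gripper":0.065,"tx":0.045,"ty":0,"tz":0,"spin":0},{"gripper":0.065,"tx":0.045,"ty":0,"tz":0,"spin":0},{"gripper":0.065,"tx":0.045,"ty":0,"tz":0,"spin":0},{"gripper":0.065,"tx":0.045,"ty":0,"tz":0,"spin":0},{"gripper":0.065,"tx":0.03,"ty":0,"tz":0,"spin":0}]'
python3 - <<'E'
from h import *
f=grab_frame("top"); s=sense();print(s["clock"],s["eef_pos"])
cv2.imwrite("pics/top12z.png",cv2.resize(f["pixels"][145:265,300:390],None,fx=5,fy=5,interpolation=cv2.INTER_CUBIC)[:,:,::-1])
cv2.imwrite("pics/top12.png",f["pixels"][:,:,::-1])
g=grab_frame("scene"); cv2.imwrite("pics/s12.png",g["pixels"][:,:,::-1])
E
```

```text
clock: 32.8
eef_pos: [556.0, 12.9, 186.8]
tcp_rot: [3.14, -0.0, 1.664]
contact_force: [0.5, -0.6, 0.8]
opening: 0.763
32.85 [555.70612398  15.83299477 186.78287664]
```

View pics/top12z.png

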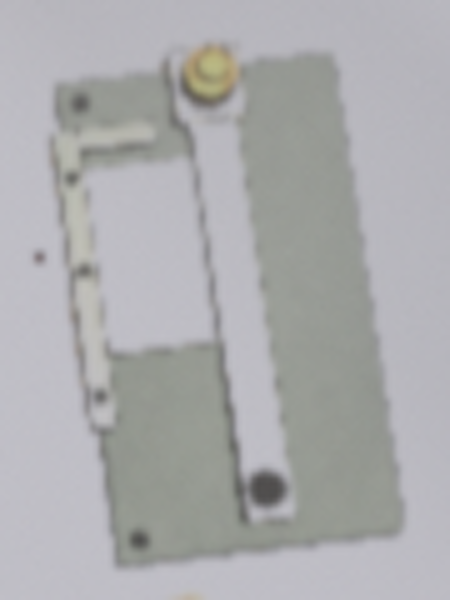

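View pics/s12.png

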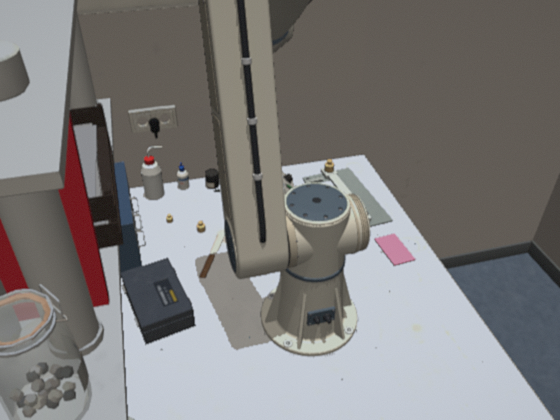

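```bash
python3 - <<'E'
from h import *
f=grab_frame("top"); T=lambda a,b:(300+(a+.5)/5-.5,145+(b+.5)/5-.5)
p=ray(f,*T(209,81),24); print("pad",p,"knob",ray(f,*T(212,65),66),"body top",ray(f,*T(211,71),54),"mid",ray(f,*T(210,76),43))
g=grab_frame("scene"); m=masks_of("scene","weight_large_mid")
for x in m[:3]: print(x["conf"],x["centre"],ray(g,x["centre"][1],x["centre"][0],45))
m=masks_of("top","weight_large_mid")
for x in m[:3]: print(x["conf"],x["centre"],ray(f,x["centre"][1],x["centre"][0],45))
s=sense();print(s["clock"],s["contact_force"],abs(s["qvel"]).max())
E
```

```text
pad [ 581.69610094 -258.03948621   24.        ] knob [ 580.48172245 -255.035922     66.        ] body top [ 579.97469494 -255.78125157   54.        ] mid [ 579.78119293 -256.41517873   43.        ]
0.57 [166.1, 328.8] [ 580.8798943  -256.33060779   45.        ]
0.45 [158.2, 340.9] [ 584.42651771 -254.19356516   45.        ]
33.1 [ 1.00983642 -0.00327323 -0.30821214] 0.012554575171492915
```

```bash
python3 -c "
from rig import sign_off
print(sign_off())"
```

```text
the job is handed in; nothing more can be done
None
```

I clamped the panel, stood the largest weight on the bar's end pad, and handed the job in at about 33 s. `sign_off` gave no verdict, so what follows rests on my own checks.

- **Clamping:** With the gripper shut, I swung the bar closed with the side of the fingers until it came up hard. I then built the force up slowly and pressed for about 2 s. The wrist readings in that time were 10 to 12.4 N, and I saw none above 12.4 N, but I only sampled them, mostly at the end of each move.
- **Panel:** After I backed off, the overhead view showed it lying along the fence. Its corners read a few millimetres off flush, but one pixel there is about 3 mm, so this neither confirms nor rules out the 2 mm limit. The panel's angle to the fence came out within about 0.005 rad.
- **Bar:** Its angle was 0.0916 rad against the jig's 0.094, so it is parallel within the limit. Neither panel nor bar looked different in the overhead picture after the weight was on.
- **Weight:** It stands upright, about 2 to 3 mm from the circle's centre in both cameras. One weak detection put it about 5 mm off, still inside the 10 mm limit.
- **Release and the rest:** The arm is well clear with no contact force beyond sensor noise. The medium and small weights and the jar look where they were in the last pictures. The beaker was hidden by the arm at the end, but the arm came nowhere near it.

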